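# Stack the idler parts on the spindle

### The arm

A 7-joint arm with a two-finger parallel gripper is mounted at the origin on a cart in front of the work surface, level with it; the furniture and walls round the work are solid. World frame = base frame: x ahead of the robot, y to its left, z up, the work surface at z = 0. Lengths are in m, angles in rad, forces in N, time in s.
With the tool pointing down it reaches from about 0.4 to 0.875 m from the base axis. Payload 6.5 kg.
Tool frame: the origin (TCP) lies on the centre line of the jaws, within the pads' length; the fingertips stand 17 mm ahead of it and the grasp point (between the pads) lies 2 mm behind it (tip_reach is the distance from the TCP to the fingertips, in m); z points along the fingers, x is the direction in which the jaws open and shut, and the axes are right-handed (so a half turn about z gives the same grasp; the last joint's range is limited). The gripper opens to 85 mm and grips with 20 to 120 N. Pads are 22 mm wide; open, the fingers measure 114 mm over their backs; the gripper's body (76 mm by 85 mm) begins 54 mm behind the grasp point. The pads swing forward as they close: fully open they stand 13 mm farther back than shut.
Start: joints at [1.259, 0.536, -0.004, 1.538, 0.003, 1.067, -0.071], TCP at [0.158, -0.63, 0.248] pointing down, gripper open.
Joint ranges: [-2.7, 2.7], [-0.37, 2.16], [-1.27, 1.26], [0.24, 2.4], [-1.31, 4.45], [0.19, 1.91], [-2.76, 2.76]. Speed limits (rad/s): [2.39, 2.39, 3.14, 3.14, 3.14, 3.14, 3.14].

### API

Orientations are given as a 3x3 rotation matrix whose columns are the frame's x, y, z axes.
In Python, from workcell import get_state, camera, get_calibration, sign_off, tip_reach gives the robot as it stands.
- The arm moves only by the shell command python3 -m creep 'ROWS' [FORCE]. ROWS is JSON, one flat list of numbers, 7 for each row, row after row: the turn, a rotation vector about the world's x, y, z in rad, then the shift along the world's x, y, z in cm, then the finger opening in cm, from 0 to 8.54. In form: [rx, ry, rz, x, y, z, fingers, rx, ry, rz, x, y, z, fingers, ...]. A call has 1 to 12 rows; each row shifts and turns the commanded pose from where the row before left it; what a row does not reach is not made up. A row lasts 1/10 s, in which the tool goes at most 50 mm and 8.59 degrees, less where a joint would pass 70% of its speed; a pose out of reach is approached as far as the arm can. A call is refused whole if a number of a shift passes 5 or a number of a turn 0.15, either way. A call with a gripper value outside its range is refused whole. The fingers move at their own pace and stop on an object; FORCE is the grip in N (left out, the last holds). Time passes only in rows, so rows that do not move let the fingers close. It gives the time, the measured TCP pose, the force and the opening at its end, in the units of the state.
- get_state(): the state, without advancing time (a new reading comes with each control period).
- camera(name): name is "scene" or "top"; returns the picture (480x640x3 uint8, red, green, blue); there is no depth.
- get_calibration(name): a dict with "intrinsics" (3x3 intrinsics, pixels), "eye" and "rotation" of the camera in the world. Camera axes: x right, y down, z forward; pixel columns grow to the right and rows downward; lengths in m; the calibration is good to about 2 mm. A picture is of the moment at which its call begins. get_calibration takes no time and is no camera call.
- sign_off(): hands the job in, once; it reports no verdict.
The state is a dict: "time_s": time; "joints": joint angles; "dq": joint speeds; "effort": joint torques, N m; "tcp_pos": TCP position; "tool_rot": TCP orientation; "wrist_force": force on the tool from outside, world axes, zero at the start; "torque": the same for the moment, N m; "gripper_width": finger opening in m.
Only numpy, scipy, OpenCV 4.12 (cv2) and the standard library are available. Lean on these libraries where they do the work, as an engineer would, in place of code of your own. Each camera call takes 0.05 s, during which the arm holds its last target.

### The job

Make up the parts of one belt idler on the spindle stand, in assembly order from the bottom: the wide flange with its hub upward, then the plain sleeve, then the grooved pulley, and the knurled collar on top, each threaded on the spindle and lying flat on the one below. Lower each part down the spindle instead of letting it drop, let go of everything, and do not disturb the carton, the jar, the caliper or the marker.

Things in the scene. Friction and masses are not known exactly. Their poses are not given: they have to be found in the camera images.
- stand: spindle stand, fixed to the desk: round plywood foot 110 mm in diameter and 18 mm high, on it a flat aluminium seat 56 mm in diameter whose top is 22 mm above the desk, and from its middle an upright steel spindle 14 mm in diameter up to 86 mm above the desk, then tapering to a 5 mm tip at 98 mm. Origin: on the spindle's axis at the underside of the foot (desk level); z up along the spindle
- flange: wide steel flange, 20 mm high in all: disc 80 mm in diameter and 8 mm thick, on it a hub 40 mm in diameter and 12 mm high (grip the hub); starts lying hub upward; 24 mm bore right through, axis upright (own z up); the origin is on the axis at the underside
- sleeve: plain aluminium sleeve (short smooth tube), 36 mm in diameter, 22 mm high, starts standing on end; 24 mm bore right through, axis upright (own z up); the origin is on the axis at the underside
- pulley: grey plastic pulley, 58 mm in diameter, 16 mm high, V-groove round its rim and five small dark dimples in its top face, starts lying flat; 24 mm bore right through, axis upright (own z up); the origin is on the axis at the underside
- collar: steel collar with a plain top face and a knurled (ribbed) rim, 46 mm in diameter, 16 mm high, starts lying flat; 24 mm bore right through, axis upright (own z up); the origin is on the axis at the underside
- carton: small brown shipping carton 102x140x71 mm standing at the far side, to be left alone; origin at the middle of its underside
- screw_jar: plain white screw jar, 64 mm in diameter, 66 mm high, to be left alone; origin at the middle of its underside
- caliper: caliper with black display housing lying on the desk, 64x230x15 mm (long along its own y), to be left alone; origin at the middle of its underside
- marker: black felt marker lying on the desk, 18x126x17 mm (long along its own y), to be left alone; origin at the middle of its underside
Things that resemble listed ones, but are neither listed nor needed, are in the scene too. Leave any orange look-alike of the sleeve alone.

How it is judged:
By the outcome, as a careful person would: the job done as asked, in the order asked, and still so for the second after the job is handed in, with the robot touching nothing.
It also fails if it takes over 109 s, if anything falls off the work surface, if the arm or the gripper's body presses on something with over 40 N, if the wrist force passes 120 N, or if a joint passes its speed limit or range.

## Working session

There is one attempt and no reset: what is moved stays moved. The work goes in short steps, Python scripts to look and compute and a shell command to move; the robot and the scene stay as the last step left them, time stands still between calls to the robot, and variables do not carry over. Pictures are saved under pics/ and viewed, and the job is handed in when it is done.

```bash
ls; mkdir -p pics
python3 - <<'E'
from workcell import *
import cv2,json
for n in("scene","top"):
    c=get_calibration(n);print(n,c)
    cv2.imwrite(f"pics/{n}0.png",camera(n)[:,:,::-1])
s=get_state();print(s,tip_reach)
E
```

```text
pics
scene {'intrinsics': array([[548.26915213,   0.        , 319.530969  ],
       [  0.        , 548.26915213, 231.88654515],
       [  0.        ,   0.        ,   1.        ]]), 'eye': array([-0.44472702, -0.67002703,  0.62188756]), 'rotation': array([[ 0.62596164, -0.32805622,  0.70749638],
       [-0.779726  , -0.24684965,  0.57540648],
       [-0.01412044, -0.91183571, -0.41031238]])}
top {'intrinsics': array([[443.68113573,   0.        , 318.13705723],
       [  0.        , 443.68113573, 240.54233127],
       [  0.        ,   0.        ,   1.        ]]), 'eye': array([0.49509035, 0.17489793, 1.0446323 ]), 'rotation': array([[ 0.02601536, -0.99318414,  0.11361542],
       [-0.99964891, -0.02527504,  0.00795187],
       [-0.00502603, -0.1137824 , -0.99349298]])}
{'time_s': 0.1, 'joints': array([ 1.25880575,  0.5370969 , -0.0044453 ,  1.53878289,  0.00261037,
        1.06727538, -0.07121328]), 'dq': array([-5.30907448e-04, -1.70100049e-03, -5.51615772e-04, -2.66024210e-03,
        1.03492911e-03, -1.46835225e-05,  2.21923161e-04]), 'effort': array([ 2.90591306e-03, -5.84556770e+01,  1.05179720e+00, -2.59775805e+01,
        1.25819552e-02,  4.65451623e-03, -3.11314307e-05]), 'tcp_pos': array([ 0.15801789, -0.62994232,  0.24749305]), 'tool_rot': array([[ 2.43389954e-01, -9.69928392e-01, -4.94898339e-04],
       [-9.69927276e-01, -2.43390428e-01,  1.47602034e-03],
       [-1.55208756e-03,  1.20766874e-04, -9.99998788e-01]]), 'wrist_force': array([-0.08111631, -1.00510243,  0.33058767]), 'torque': array([0.00309236, 0.01210019, 0.00841231]), 'gripper_width': 0.08553251906226719} 0.017
```

View pics/scene0.png

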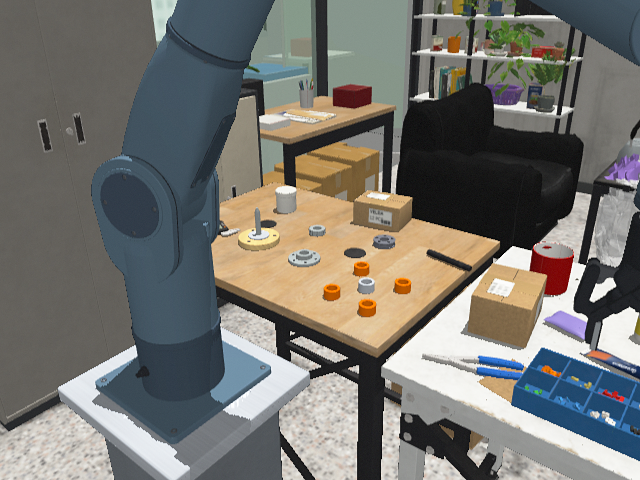

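View pics/top0.png

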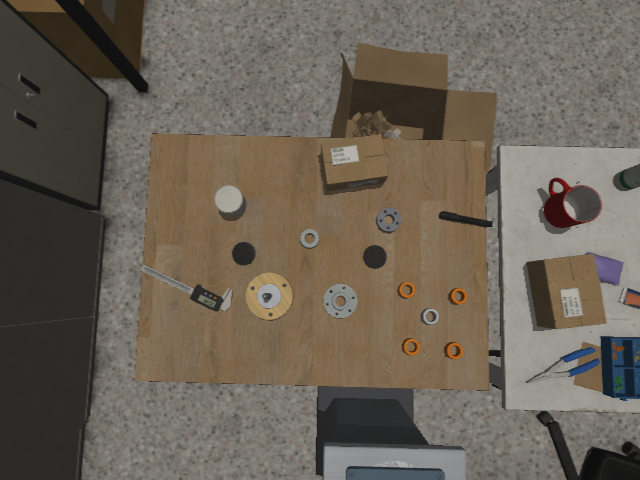

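Run:
```python
import cv2
a=cv2.imread("pics/top0.png")
cv2.imwrite("pics/t1.png",cv2.resize(a[195:385,220:480],None,fx=3,fy=3,interpolation=cv2.INTER_CUBIC))
b=cv2.imread("pics/scene0.png")
cv2.imwrite("pics/s1.png",cv2.resize(b[180:330,220:480],None,fx=3,fy=3,interpolation=cv2.INTER_CUBIC))
```

```text
(no output)
```

View pics/t1.png

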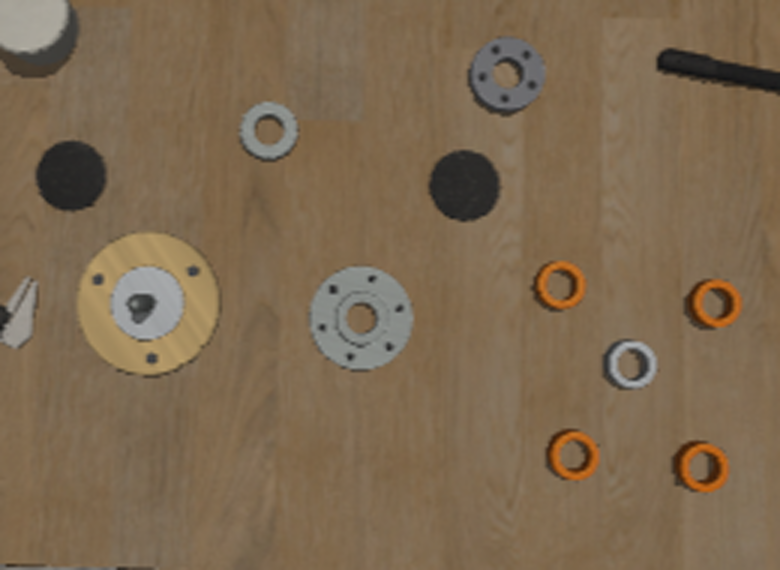

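View pics/s1.png

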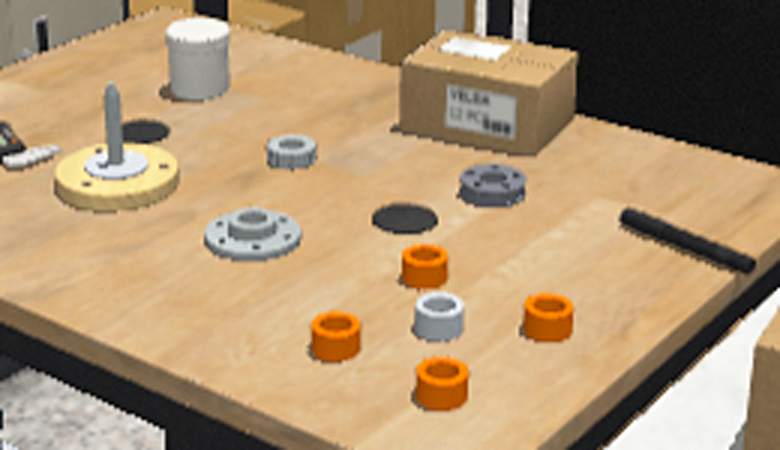

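```bash
cat > h.py <<'E'
import numpy as np,cv2
from workcell import *
CAL={n:get_calibration(n) for n in("scene","top")}
def back(n,u,v,z):
    c=CAL[n];d=c["rotation"]@np.linalg.solve(c["intrinsics"],[u,v,1.]);e=c["eye"]
    return e+d*(z-e[2])/d[2]
def proj(n,P):
    c=CAL[n];q=(np.atleast_2d(P)-c["eye"])@c["rotation"];q=q@c["intrinsics"].T
    return q[:,:2]/q[:,2:]
def circ(x,y,z,r):
    t=np.linspace(0,2*np.pi,73);return np.c_[x+r*np.cos(t),y+r*np.sin(t),0*t+z]
def draw(img,n,off,f,circles,col=(0,0,255)):
    for c in circles:
        p=(proj(n,circ(*c))-off+.5)*f-.5
        cv2.polylines(img,[np.round(p*16).astype(int).reshape(-1,1,2)],True,col,1,cv2.LINE_AA,4)
E
cat > m.py <<'E'
from h import *
R={"pulley":(509,73,.016),"collar":(269,130,.016),"hub":(362,318.5,.020),"disc":(361,318,.008),"sleeve":(632,363,.022),"foot":(148.5,304,.018),"seat":(147,303,.022),
"o1":(562,285,.022),"o2":(716,303,.022),"o3":(574,454,.022),"o4":(703,466,.022)}
P={}
for k,(u,v,z) in R.items():
    P[k]=back("top",(u+.5)/3-.5+220,(v+.5)/3-.5+195,z);print(k,P[k].round(4))
C=[]
def add(k,*zr):
    for z,r in zr:C.append((P[k][0],P[k][1],z,r))
add("pulley",(.016,.029),(.016,.012),(0,.029));add("collar",(.016,.023),(.016,.012),(0,.023))
add("hub",(.02,.02),(.02,.012),(.008,.04),(0,.04));add("sleeve",(.022,.018),(.022,.012),(0,.018))
add("seat",(.022,.028),(.018,.055),(0,.055),(.086,.007),(.098,.0025))
for n,o,b in(("top",(220,195),(385,480)),("scene",(220,180),(330,480))):
    a=cv2.imread(f"pics/{n}0.png")[o[1]:b[0],o[0]:b[1]]
    a=cv2.resize(a,None,fx=3,fy=3,interpolation=cv2.INTER_CUBIC);draw(a,n,np.array(o),3,C)
    cv2.imwrite(f"pics/{n}_ov.png",a)
for k,px in (("carton",[(324,190),(386,181)]),("jar",[(230,203)]),("tab",[(487,385)])):
    print(k,[back("top",*p,0).round(3) for p in px])
E
python3 m.py
```

```text
pulley [0.6678 0.0176 0.016 ]
collar [0.6182 0.2038 0.016 ]
hub [0.4747 0.1287 0.02  ]
disc [0.4749 0.1289 0.008 ]
sleeve [ 0.4467 -0.0763  0.022 ]
foot [0.4814 0.2923 0.018 ]
seat [0.4822 0.293  0.022 ]
o1 [ 0.5041 -0.0232  0.022 ]
o2 [ 0.4935 -0.1403  0.022 ]
o3 [ 0.378  -0.0326  0.022 ]
o4 [ 0.3717 -0.1294  0.022 ]
carton [array([0.737, 0.172, 0.   ]), array([0.763, 0.024, 0.   ])]
jar [array([0.7  , 0.397, 0.   ])]
tab [array([ 0.293, -0.21 ,  0.   ])]
```

View pics/top_ov.png

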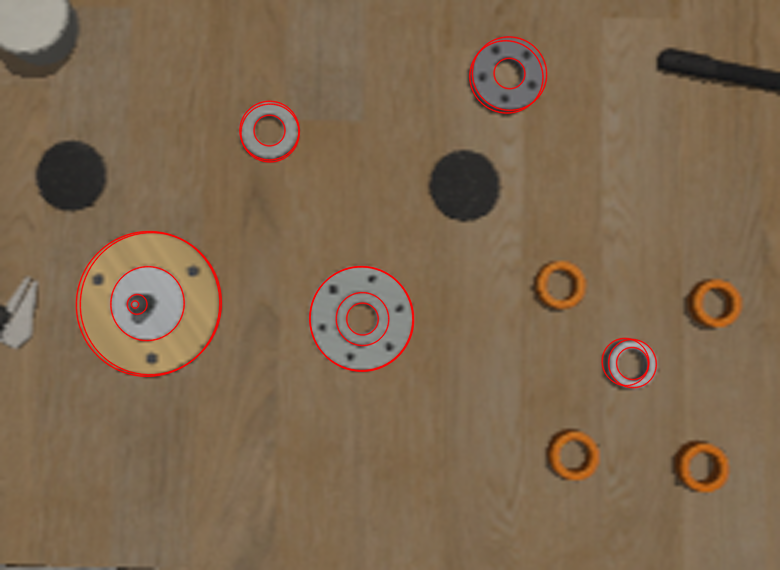

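View pics/scene_ov.png

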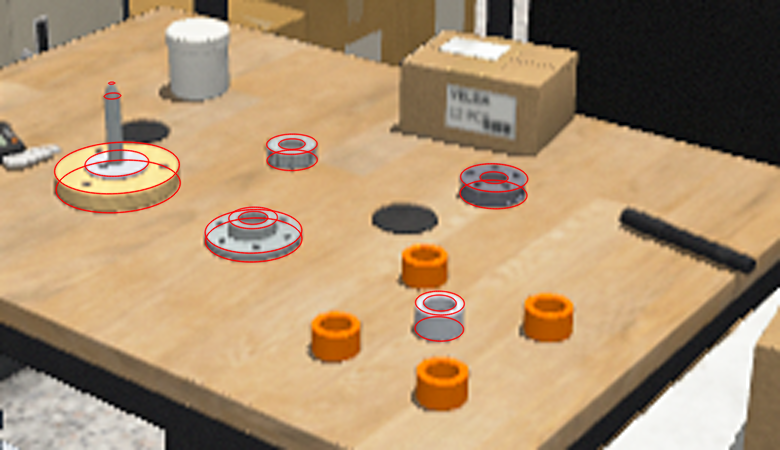

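```bash
python3 -m creep '[0,0,-0.02,2.5,3.6,0,8.5, 0,0,-0.02,2.5,3.6,0,8.5, 0,0,-0.02,2.5,3.6,0,8.5, 0,0,-0.02,2.5,3.6,0,8.5, 0,0,-0.02,2.5,3.6,0,8.5, 0,0,-0.02,2.5,3.6,0,8.5, 0,0,-0.02,2.5,3.6,0,8.5, 0,0,-0.02,2.5,3.6,0,8.5, 0,0,-0.02,2.5,3.6,0,8.5, 0,0,-0.02,2.5,3.6,0,8.5, 0,0,-0.02,2.5,3.6,0,8.5, 0,0,-0.02,2.5,3.6,0,8.5]' 40; python3 -c "
from workcell import *
s=get_state();print(s['joints'].round(3),s['tool_rot'].round(3))"
```

```text
time_s: 1.3
tcp_pos: [0.4587, -0.1968, 0.2482]
tool_rot: [[0.005, -1.0, -0.0], [-1.0, -0.005, 0.0], [-0.0, 0.0, -1.0]]
wrist_force: [-0.1, 0.1, 0.0]
gripper_width: 0.0854
[ 0.472  0.289 -0.187  1.922  0.066  0.937 -1.312] [[ 0.005 -1.    -0.   ]
 [-1.    -0.005  0.   ]
 [-0.     0.    -1.   ]]
```

```bash
python3 -m creep '[0,0,-0.005,0.2,4.07,-1.85,5.5, 0,0,0,0.2,4.07,-1.85,5.5, 0,0,0,0.2,4.07,-1.85,5.5, 0,0,0,0.2,4.07,-1.85,5.5, 0,0,0,0.2,4.07,-1.85,5.5, 0,0,0,0.2,4.07,-1.85,5.5, 0,0,0,0.2,4.07,-1.85,5.5, 0,0,0,0.2,4.07,-1.85,5.5,0,0,0,0,0,0,5.5]' 40
python3 - <<'E'
from h import *
for n in("scene","top"):cv2.imwrite(f"pics/{n}1.png",camera(n)[:,:,::-1])
a=cv2.imread("pics/scene1.png")[150:330,200:440];b=cv2.imread("pics/top1.png")[200:380,220:460]
cv2.imwrite("pics/v1.png",cv2.resize(np.vstack([a,b]),None,fx=1.65,fy=1.65,interpolation=cv2.INTER_CUBIC))
E
```

```text
time_s: 2.2
tcp_pos: [0.4723, 0.1338, 0.0984]
tool_rot: [[0.01, -1.0, -0.003], [-1.0, -0.01, 0.003], [-0.003, 0.003, -1.0]]
wrist_force: [-0.6, 0.4, -0.7]
gripper_width: 0.0551
```

View pics/v1.png

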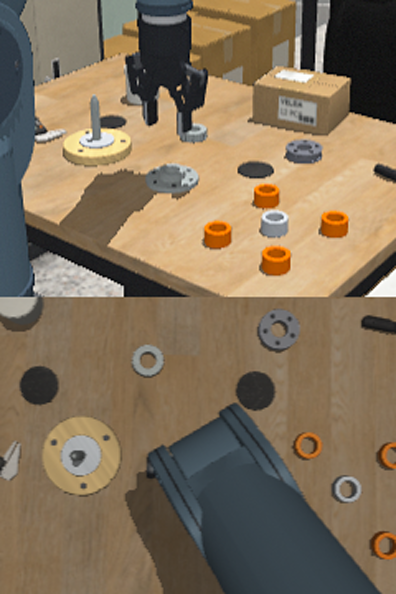

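```bash
python3 -m creep '[0,0,0.01,0,0,-4,5.5, 0,0,0,0,0,0,5.5, 0,0,0,0,0,0,5.5]'
```

```text
time_s: 2.6
tcp_pos: [0.4738, 0.1255, 0.0606]
tool_rot: [[0.009, -1.0, -0.002], [-1.0, -0.009, -0.001], [0.001, 0.002, -1.0]]
wrist_force: [0.2, -0.5, -0.2]
gripper_width: 0.055
```

```bash
python3 -m creep '[0,0,0.005,0.05,0.1,-1.3,5.5, 0,0,0,0,0,-1.3,5.5, 0,0,0,0,0,0,5.5, 0,0,0,0,0,0,5.5,0,0,0,0,0,0,5.5]'
python3 - <<'E'
from h import *
b=camera("scene")[:,:,::-1][160:280,220:380]
cv2.imwrite("pics/v2.png",cv2.resize(b,None,fx=4.5,fy=4.5,interpolation=cv2.INTER_CUBIC))
E
```

```text
time_s: 3.1
tcp_pos: [0.4748, 0.1282, 0.0346]
tool_rot: [[0.016, -1.0, 0.0], [-1.0, -0.016, 0.0], [-0.0, -0.0, -1.0]]
wrist_force: [0.9, -0.0, 0.1]
gripper_width: 0.0551
```

View pics/v2.png

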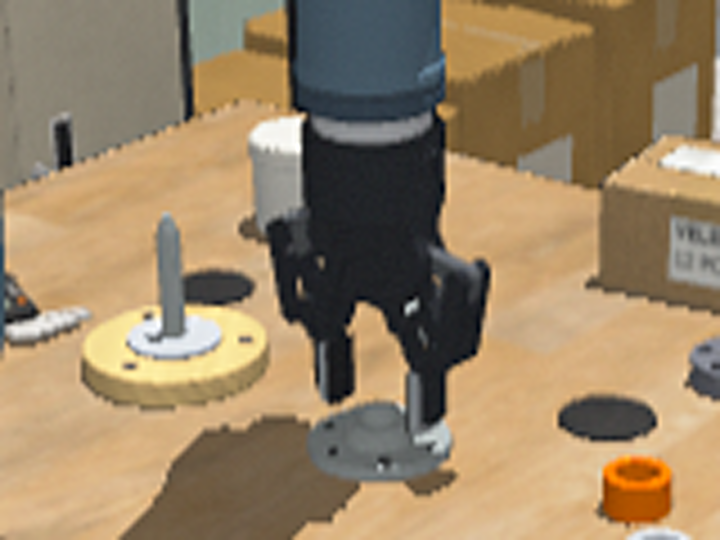

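```bash
python3 -m creep '[0,0,-0.016,0,0.05,-0.2,4.4, 0,0,0,0,0,-0.2,4.4, 0,0,0,0,0,-0.2,4.4, 0,0,0,0,0,0,4.4,0,0,0,0,0,0,4.4]'
python3 - <<'E'
from h import *
b=camera("scene")[:,:,::-1][190:280,250:370]
cv2.imwrite("pics/v3.png",cv2.resize(b,None,fx=6,fy=6,interpolation=cv2.INTER_CUBIC))
E
```

```text
time_s: 3.65
tcp_pos: [0.4746, 0.1286, 0.0282]
tool_rot: [[-0.0, -1.0, -0.0], [-1.0, 0.0, -0.0], [0.0, 0.0, -1.0]]
wrist_force: [-0.1, 0.3, 0.5]
gripper_width: 0.0434
```

View pics/v3.png

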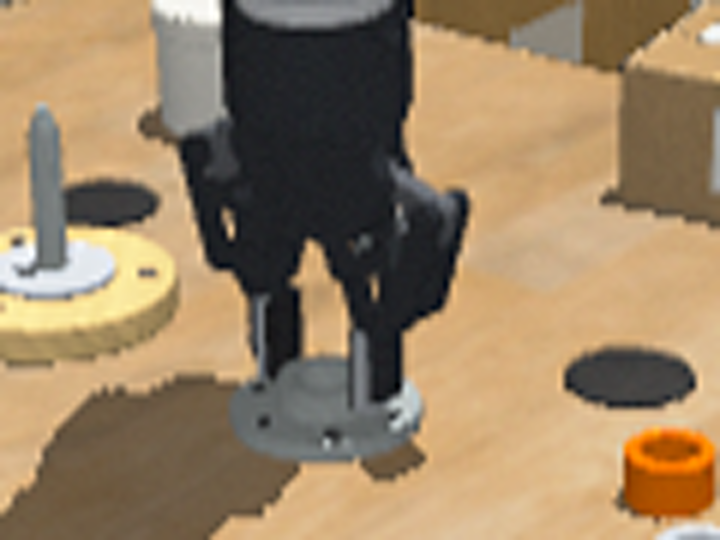

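```bash
python3 -m creep '[0,0,0,0,0,-0.05,3.5, 0,0,0,0,0,0,3.5, 0,0,0,0,0,0,3.5, 0,0,0,0,0,0,3.5,0,0,0,0,0,0,3.5,0,0,0,0,0,1,3.5,0,0,0,0,0,1,3.5,0,0,0,0,0,0,3.5,0,0,0,0,0,0,3.5]' 70
```

```text
time_s: 4.6
tcp_pos: [0.4749, 0.1286, 0.0481]
tool_rot: [[-0.0, -1.0, 0.001], [-1.0, 0.0, 0.0], [-0.0, -0.001, -1.0]]
wrist_force: [-0.6, -0.8, -2.9]
gripper_width: 0.0364
```

```bash
python3 -m creep '[0,0,0,0,0,4,3.5, 0,0,0,0,0,4,3.5,0,0,0,0,0,0,3.5,0,0,0,0,0,0,3.5]'
python3 - <<'E'
from h import *
b=camera("scene")[:,:,::-1][160:280,250:390]
cv2.imwrite("pics/v4.png",cv2.resize(b,None,fx=5,fy=5,interpolation=cv2.INTER_CUBIC))
E
```

```text
time_s: 5.0
tcp_pos: [0.4749, 0.1285, 0.128]
tool_rot: [[-0.0, -1.0, 0.001], [-1.0, 0.0, 0.0], [-0.0, -0.001, -1.0]]
wrist_force: [-0.8, -1.0, -2.7]
gripper_width: 0.0364
```

View pics/v4.png

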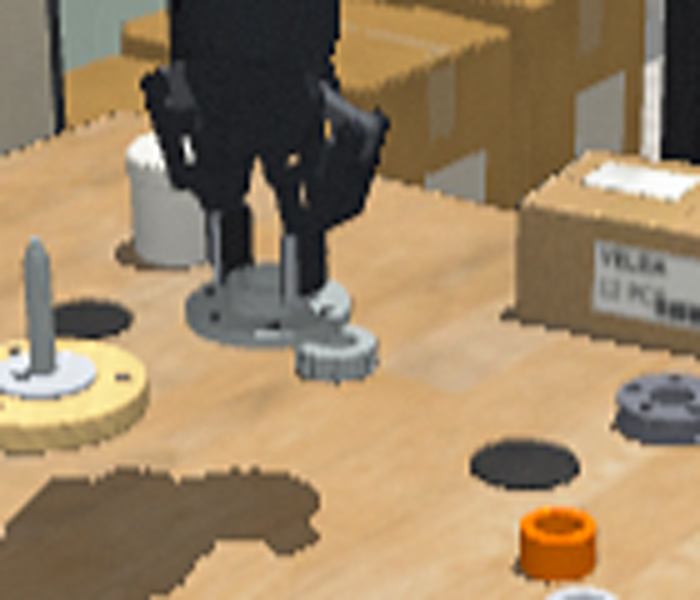

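```bash
cat > ov.py <<'E'
from h import *
import sys
# usage: out x0 y0 x1 y1 f  then circles x,y,z,r ...
def shot(out,box,f,circles,n="scene"):
    x0,y0,x1,y1=box
    b=np.ascontiguousarray(camera(n)[:,:,::-1][y0:y1,x0:x1])
    b=cv2.resize(b,None,fx=f,fy=f,interpolation=cv2.INTER_CUBIC);draw(b,n,np.array([x0,y0]),f,circles)
    cv2.imwrite(out,b)
E
python3 - <<'E'
from ov import *
x,y,z=.4749,.1285,.1003
shot("pics/v5.png",(270,190,350,250),9,[(x,y,z,.04),(x,y,z+.008,.04),(x,y,z+.02,.02)])
E
```

```text
(no output)
```

View pics/v5.png

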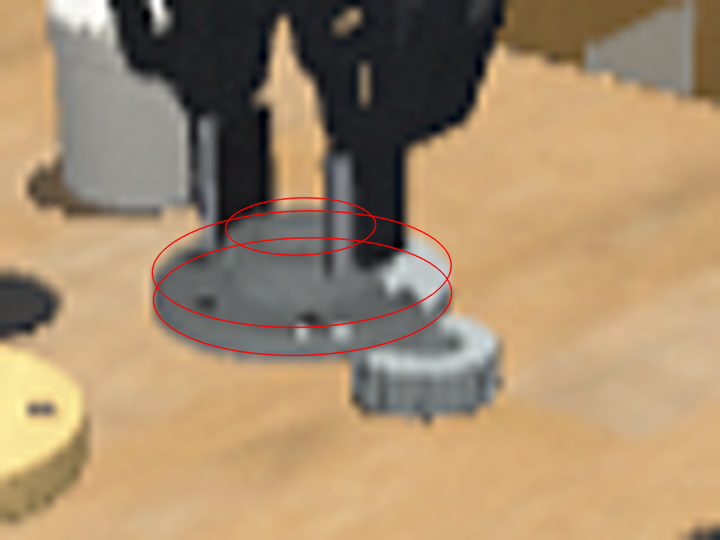

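```bash
python3 -m creep '[0,0,0,0,0,2,3.5, 0,0,0,0.15,3.5,0,3.5, 0,0,0,0.15,3.5,0,3.5,0,0,0,0.15,3.5,0,3.5,0,0,0,0.14,3.42,0,3.5,0,0,0,0.1,2.5,0,3.5,0,0,0,0,0,0,3.5,0,0,0,0,0,0,3.5,0,0,0,0,0,0,3.5]'
python3 - <<'E'
from ov import *
x,y,z=*get_state()["tcp_pos"][:2],.1203
print(get_state()["tcp_pos"])
C=[(x,y,z,.04),(x,y,z+.008,.04),(x,y,z+.02,.02),(.4818,.2927,.098,.0025),(.4818,.2927,.022,.028)]
shot("pics/v6.png",(210,130,310,260),4.6,C);shot("pics/v6t.png",(220,230,320,330),5,C,"top")
cv2.imwrite("pics/v6.png",np.hstack([cv2.resize(cv2.imread("pics/v6.png"),(400,520)),cv2.resize(cv2.imread("pics/v6t.png"),(400,520))]))
E
```

```text
time_s: 6.0
tcp_pos: [0.4811, 0.2911, 0.1465]
tool_rot: [[-0.001, -1.0, -0.002], [-1.0, 0.001, -0.002], [0.002, 0.002, -1.0]]
wrist_force: [0.2, -0.5, -2.5]
gripper_width: 0.0361
[0.48111776 0.29107377 0.14648219]
```

View pics/v6.png

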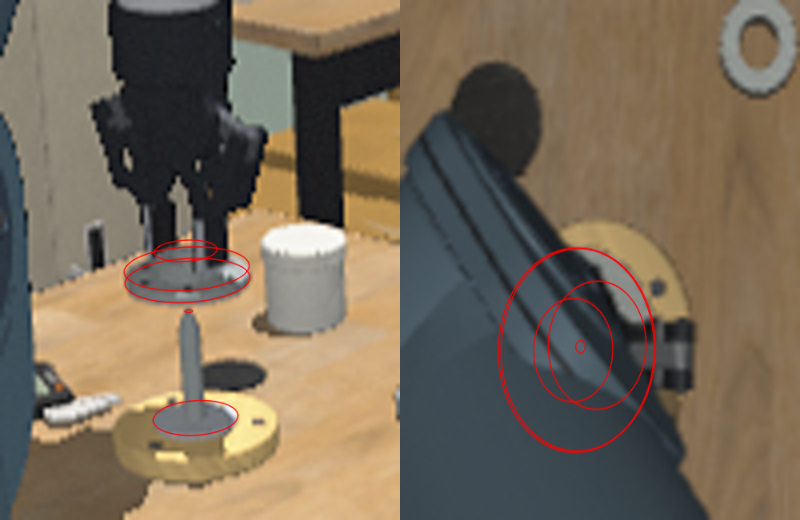

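```bash
python3 -m creep '[0,0,0,0,0,0,3.5,0,0,0,0,0,-1.5,3.5,0,0,0,0,0,-1.5,3.5,0,0,0,0,0,-1,3.5,0,0,0,0,0,-1,3.5,0,0,0,0,0,0,3.5]'; python3 -m creep '[0,0,0,0,0,-1,3.5,0,0,0,0,0,-1,3.5,0,0,0,0,0,-1,3.5,0,0,0,0,0,-0.8,3.5,0,0,0,0,0,-0.4,3.5,0,0,0,0,0,0,3.5,0,0,0,0,0,0,3.5]'
```

```text
time_s: 6.7
tcp_pos: [0.4804, 0.2922, 0.0958]
tool_rot: [[0.0, -1.0, -0.003], [-1.0, -0.0, -0.002], [0.002, 0.003, -1.0]]
wrist_force: [-0.9, 0.0, -1.5]
gripper_width: 0.0363
time_s: 7.4
tcp_pos: [0.4817, 0.293, 0.0559]
tool_rot: [[-0.0, -1.0, 0.0], [-1.0, 0.0, 0.0], [-0.0, -0.0, -1.0]]
wrist_force: [-0.2, -0.4, -2.4]
gripper_width: 0.0364
```

```bash
python3 -m creep '[0,0,0,0,0,-0.3,3.5,0,0,0,0,0,-0.2,3.5,0,0,0,0,0,0,3.5,0,0,0,0,0,-0.1,3.5,0,0,0,0,0,0,3.5]'
```

```text
time_s: 7.9
tcp_pos: [0.4817, 0.2929, 0.0508]
tool_rot: [[-0.0, -1.0, 0.0], [-1.0, 0.0, -0.0], [0.0, -0.0, -1.0]]
wrist_force: [-2.9, -1.6, 8.9]
gripper_width: 0.0358
```

Run:
```python
from ov import *
x,y,z=.4817,.2929,.022
shot("pics/v7.png",(215,180,305,250),8,[(x,y,z,.04),(x,y,z+.008,.04),(x,y,z+.02,.02),(x,y,.098,.0025)])
```

```text
(no output)
```

View pics/v7.png

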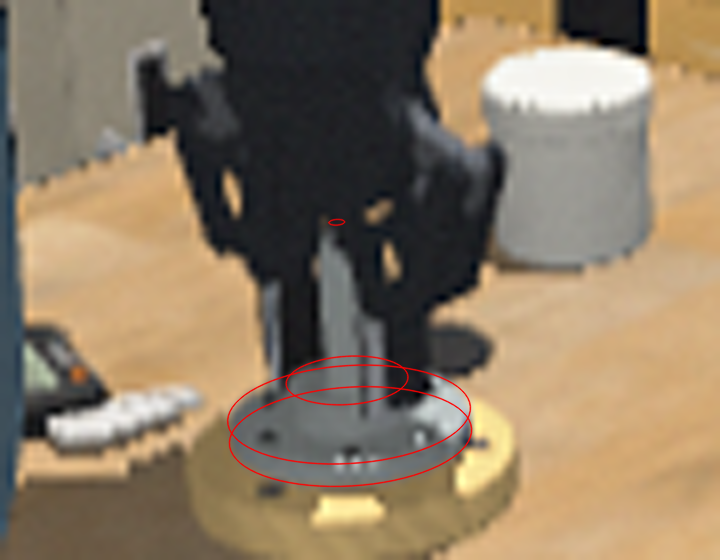

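```bash
python3 -m creep '[0,0,0,0,0,-0.07,3.5,0,0,0,0,0,0,3.5,0,0,0,0,0,0,3.5]'
```

```text
time_s: 8.25
tcp_pos: [0.4817, 0.2929, 0.0507]
tool_rot: [[-0.0, -1.0, 0.001], [-1.0, 0.0, -0.0], [0.0, -0.001, -1.0]]
wrist_force: [-5.6, -2.4, 17.1]
gripper_width: 0.0363
```

```bash
python3 -m creep '[0,0,0,0,0,0.1,4.2,0,0,0,0,0,0.1,4.6,0,0,0,0,0,0,5.2,0,0,0,0,0,0,5.2]';python3 -m creep '[0,0,0,0,0,1,5.2,0,0,0,0,0,2,5.2,0,0,0,0,0,3,5.2,0,0,0,0,0,4,5.2]'
python3 - <<'E'
from ov import *
x,y,z=.4817,.2929,.022
shot("pics/v8.png",(215,180,305,250),8,[(x,y,z,.04),(x,y,z+.008,.04),(x,y,z+.02,.02),(x,y,.098,.0025)])
E
```

```text
time_s: 8.65
tcp_pos: [0.4816, 0.2929, 0.051]
tool_rot: [[-0.0, -1.0, -0.0], [-1.0, 0.0, 0.0], [-0.0, 0.0, -1.0]]
wrist_force: [0.0, -0.3, 0.4]
gripper_width: 0.052
time_s: 9.05
tcp_pos: [0.4806, 0.2922, 0.1515]
tool_rot: [[-0.0, -1.0, -0.002], [-1.0, 0.0, -0.001], [0.001, 0.002, -1.0]]
wrist_force: [0.4, -0.2, -0.7]
gripper_width: 0.0522
```

View pics/v8.png

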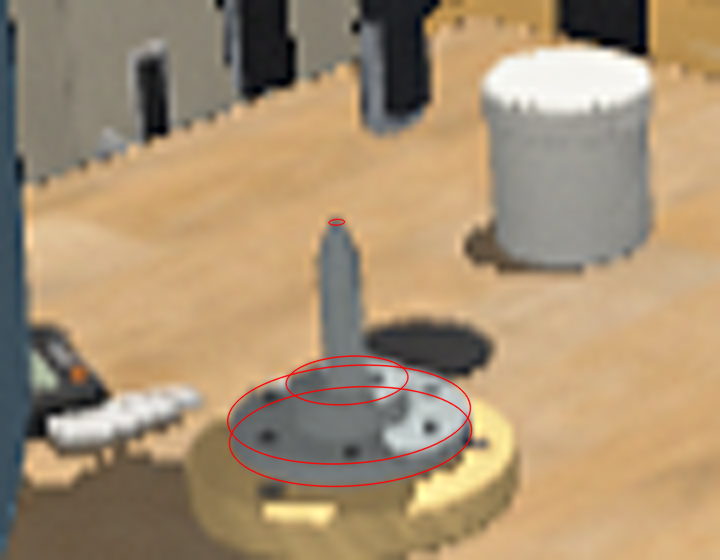

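```bash
python3 -m creep '[0,0,0,-0.39,-4.1,0,5.5,0,0,0,-0.39,-4.1,0,5.5,0,0,0,-0.39,-4.1,0,5.5,0,0,0,-0.39,-4.1,0,5.5,0,0,0,-0.39,-4.1,-0.5,5.5,0,0,0,-0.39,-4.1,-1,5.5,0,0,0,-0.39,-4.1,-1,5.5,0,0,0,-0.39,-4.1,-1.5,5.5,0,0,0,-0.38,-4.1,-1.5,5.5,0,0,0,0,0,-2,5.5,0,0,0,0,0,0,5.5,0,0,0,0,0,0,5.5]';python3 -m creep '[0,0,0,0,0,0,5.5]'
```

```text
time_s: 10.3
tcp_pos: [0.4468, -0.0753, 0.0765]
tool_rot: [[0.001, -1.0, 0.0], [-1.0, -0.001, 0.001], [-0.001, -0.0, -1.0]]
wrist_force: [0.0, -0.2, -0.2]
gripper_width: 0.0549
time_s: 10.4
tcp_pos: [0.4475, -0.075, 0.0771]
tool_rot: [[0.002, -1.0, 0.002], [-1.0, -0.002, 0.0], [-0.0, -0.002, -1.0]]
wrist_force: [-0.2, 0.3, 0.5]
gripper_width: 0.0552
```

Down to TCP z≈0.024, then look before closing.

```bash
python3 -m creep '[0,0,0,0,-0.08,-2,5.5,0,0,0,0,0,-2,5.5,0,0,0,0,0,-1.3,5.5,0,0,0,0,0,0,5.5,0,0,0,0,0,0,5.5]'
python3 - <<'E'
from ov import *
x,y,z=.4467,-.0763,0
C=[(x,y,z,.018),(x,y,z+.022,.018)]
shot("pics/v9.png",(310,230,430,330),6,C)
E
```

```text
time_s: 10.9
tcp_pos: [0.4469, -0.0765, 0.0236]
tool_rot: [[0.001, -1.0, 0.0], [-1.0, -0.001, 0.0], [-0.0, -0.0, -1.0]]
wrist_force: [0.4, 0.4, 0.5]
gripper_width: 0.0551
```

View pics/v9.png

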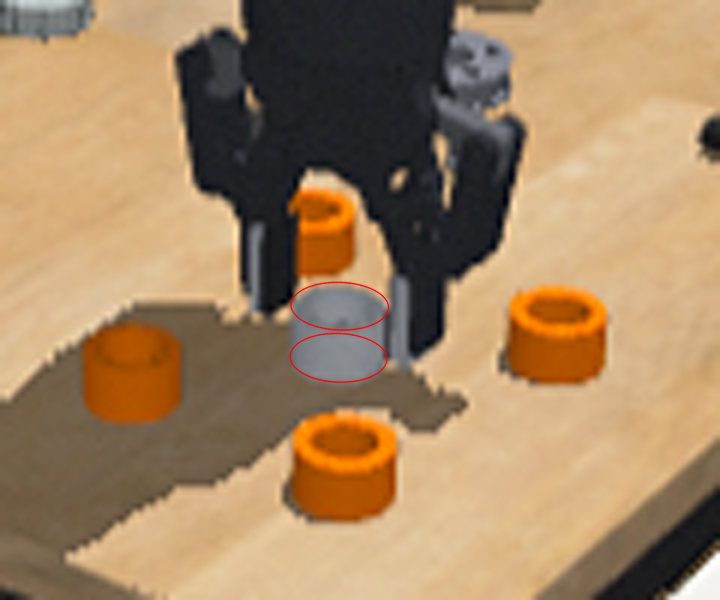

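```bash
python3 -m creep '[0,0,0,0,0,0,2.8, 0,0,0,0,0,0,2.8, 0,0,0,0,0,0,2.8, 0,0,0,0,0,0,2.8,0,0,0,0,0,0,2.8,0,0,0,0,0,0,2.8,0,0,0,0,0,1,2.8,0,0,0,0,0,3,2.8,0,0,0,0,0,4,2.8,0,0,0,0,0,4,2.8,0,0,0,0,0,0,2.8]' 50
python3 - <<'E'
from ov import *
s=get_state()["tcp_pos"]
x,y,z=s-[0,0,.0236]
C=[(x,y,z,.018),(x,y,z+.022,.018)]
shot("pics/v10.png",(310,170,430,270),6,C)
E
```

```text
time_s: 12.05
tcp_pos: [0.4498, -0.0775, 0.1482]
tool_rot: [[-0.001, -1.0, 0.009], [-1.0, 0.001, -0.001], [0.001, -0.009, -1.0]]
wrist_force: [-0.2, 0.3, -1.3]
gripper_width: 0.0341
```

View pics/v10.png

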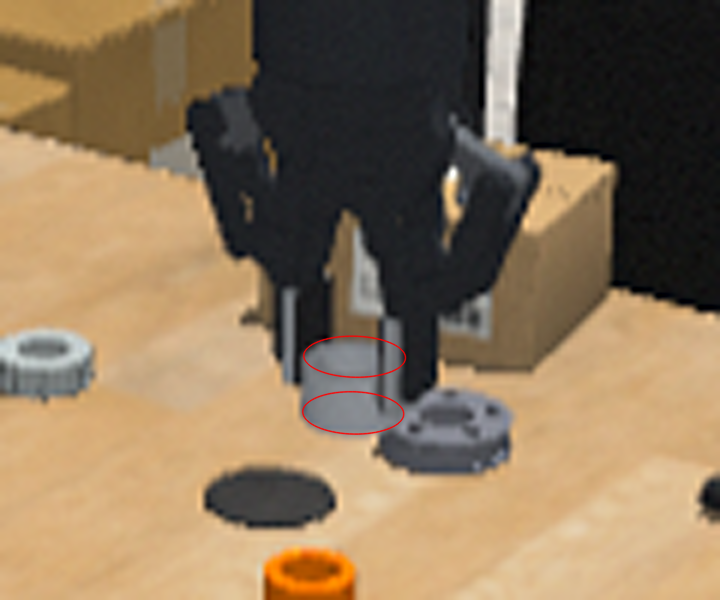

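```bash
python3 -m creep '[0,0,0,0.39,4.1,0,2.8,0,0,0,0.39,4.1,0,2.8,0,0,0,0.39,4.1,0,2.8,0,0,0,0.39,4.1,0,2.8,0,0,0,0.39,4.1,0,2.8,0,0,0,0.39,4.1,0,2.8,0,0,0,0.39,4.2,0,2.8,0,0,0,0.39,4.1,0,2.8,0,0,0,0.38,4,0,2.8,0,0,0,0,0,0,2.8,0,0,0,0,0,0,2.8,0,0,0,0,0,0,2.8]';python3 - <<'E'
from ov import *
s=get_state()["tcp_pos"]
x,y,z=s-[0,0,.0236]
C=[(x,y,z,.018),(x,y,z+.022,.018),(.4818,.2927,.098,.0025)]
shot("pics/v11.png",(210,130,310,260),4.6,C)
E
```

```text
time_s: 13.3
tcp_pos: [0.4812, 0.2902, 0.1422]
tool_rot: [[-0.001, -1.0, -0.002], [-1.0, 0.001, -0.002], [0.002, 0.002, -1.0]]
wrist_force: [0.2, 0.8, -0.8]
gripper_width: 0.0342
```

View pics/v11.png

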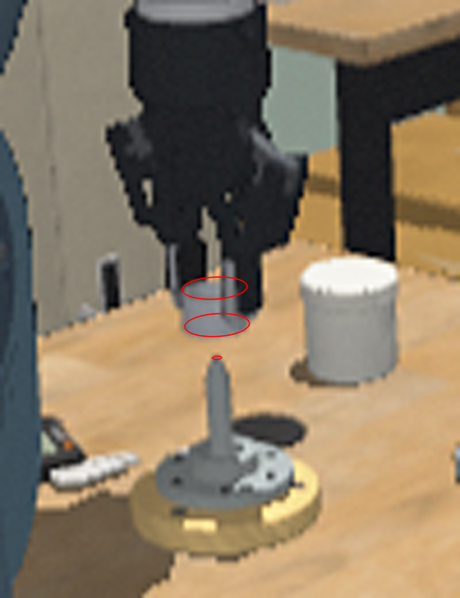

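```bash
python3 -m creep '[0,0,0,0,0,0,2.8,0,0,0,0,0,0,2.8,0,0,0,0,0,-1,2.8,0,0,0,0,0,-1,2.8,0,0,0,0,0,-1,2.8,0,0,0,0,0,-1,2.8,0,0,0,0,0,-1,2.8,0,0,0,0,0,-1,2.8,0,0,0,0,0,-0.7,2.8,0,0,0,0,0,-0.3,2.8,0,0,0,0,0,0,2.8,0,0,0,0,0,0,2.8]'
```

```text
time_s: 14.55
tcp_pos: [0.4818, 0.2922, 0.0734]
tool_rot: [[-0.0, -1.0, 0.0], [-1.0, 0.0, 0.0], [-0.0, -0.0, -1.0]]
wrist_force: [-0.4, 0.3, -0.8]
gripper_width: 0.034
```

```bash
python3 -m creep '[0,0,0,0,0,-0.2,2.8,0,0,0,0,0,-0.1,2.8,0,0,0,0,0,0,2.8,0,0,0,0,0,-0.1,2.8,0,0,0,0,0,0,2.8,0,0,0,0,0,0,2.8]'
```

```text
time_s: 15.15
tcp_pos: [0.4816, 0.2921, 0.0691]
tool_rot: [[-0.0, -1.0, -0.0], [-1.0, 0.0, 0.0], [-0.0, 0.0, -1.0]]
wrist_force: [-1.1, 0.7, -1.6]
gripper_width: 0.0339
```

```bash
python3 -m creep '[0,0,0,0,0,-0.1,2.8,0,0,0,0,0,-0.1,2.8,0,0,0,0,0,0,2.8,0,0,0,0,0,-0.1,2.8,0,0,0,0,0,0,2.8,0,0,0,0,0,0,2.8]'
```

```text
time_s: 15.75
tcp_pos: [0.4816, 0.2921, 0.0663]
tool_rot: [[-0.0, -1.0, 0.0], [-1.0, 0.0, -0.0], [0.0, -0.0, -1.0]]
wrist_force: [-0.0, -1.3, 3.8]
gripper_width: 0.0337
```

Contact, at the expected height. One more small push to confirm, then release and lift.

```bash
python3 -m creep '[0,0,0,0,0,-0.08,2.8,0,0,0,0,0,0,2.8,0,0,0,0,0,0,2.8]'; python3 -m creep '[0,0,0,0,0,0.1,3.6,0,0,0,0,0,0.02,4.2,0,0,0,0,0,0,5.2,0,0,0,0,0,0,5.2,0,0,0,0,0,1,5.2,0,0,0,0,0,2,5.2,0,0,0,0,0,3,5.2,0,0,0,0,0,3,8.5]'
python3 - <<'E'
from ov import *
x,y,z=.4817,.2925,.042
shot("pics/v12.png",(215,180,305,250),8,[(x,y,z,.018),(x,y,z+.022,.018)])
E
```

```text
time_s: 16.05
tcp_pos: [0.4816, 0.2921, 0.0662]
tool_rot: [[-0.0, -1.0, 0.0], [-1.0, 0.0, -0.0], [0.0, -0.0, -1.0]]
wrist_force: [-2.5, -3.1, 12.2]
gripper_width: 0.0338
time_s: 16.85
tcp_pos: [0.4813, 0.292, 0.1579]
tool_rot: [[0.0, -1.0, -0.001], [-1.0, -0.0, -0.0], [0.0, 0.001, -1.0]]
wrist_force: [0.4, 0.3, -0.1]
gripper_width: 0.0652
```

View pics/v12.png

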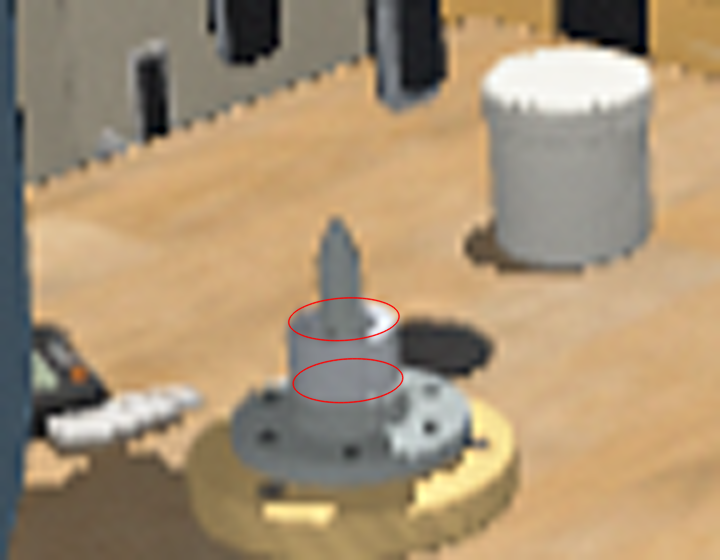

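```bash
python3 -m creep '[0,0,0,2.33,-3.43,0,7.5,0,0,0,2.33,-3.43,0,7.5,0,0,0,2.33,-3.43,0,7.5,0,0,0,2.33,-3.43,0,7.5,0,0,0,2.33,-3.43,0,7.5,0,0,0,2.33,-3.43,0,7.5,0,0,0,2.33,-3.43,0,7.5,0,0,0,2.3,-3.4,0,7.5,0,0,0,0,0,-2,7.5,0,0,0,0,0,-3,7.5,0,0,0,0,0,-2,7.5,0,0,0,0,0,0,7.5]' 40;python3 -m creep '[0,0,0,0,0,0,7.5,0,0,0,0,0,0,7.5]'
python3 - <<'E'
from ov import *
x,y,z=.668,.0178,0
shot("pics/v13.png",(330,180,440,270),6.5,[(x,y,z,.029),(x,y,z+.016,.029)])
E
```

```text
time_s: 18.1
tcp_pos: [0.6653, 0.0177, 0.0837]
tool_rot: [[-0.0, -1.0, -0.006], [-1.0, 0.0, -0.0], [0.0, 0.006, -1.0]]
wrist_force: [-0.1, -0.6, 0.9]
gripper_width: 0.0751
time_s: 18.3
tcp_pos: [0.6689, 0.0181, 0.0883]
tool_rot: [[-0.0, -1.0, 0.003], [-1.0, 0.0, 0.0], [-0.0, -0.003, -1.0]]
wrist_force: [0.8, -0.1, -0.7]
gripper_width: 0.0749
```

View pics/v13.png

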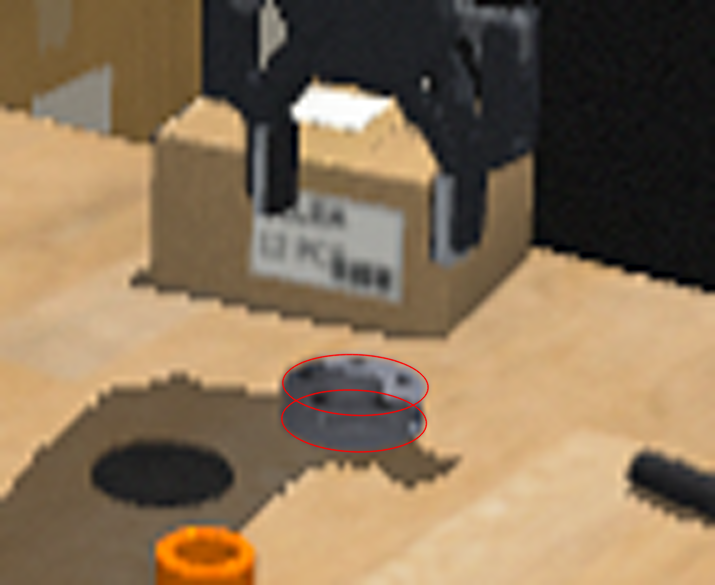

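```bash
python3 -m creep '[0,0,0,0,0,-2,7,0,0,0,0,0,-2,7,0,0,0,0,0,-1.7,7,0,0,0,0,0,-0.8,7,0,0,0,0,0,0,7,0,0,0,0,0,0,7]'
python3 - <<'E'
from ov import *
x,y,z=.668,.0178,0
shot("pics/v14.png",(330,180,440,270),6.5,[(x,y,z,.029),(x,y,z+.016,.029)])
E
```

```text
time_s: 18.95
tcp_pos: [0.6682, 0.0181, 0.0222]
tool_rot: [[-0.0, -1.0, 0.001], [-1.0, 0.0, 0.0], [-0.0, -0.001, -1.0]]
wrist_force: [1.1, -0.4, -0.8]
gripper_width: 0.0703
```

View pics/v14.png

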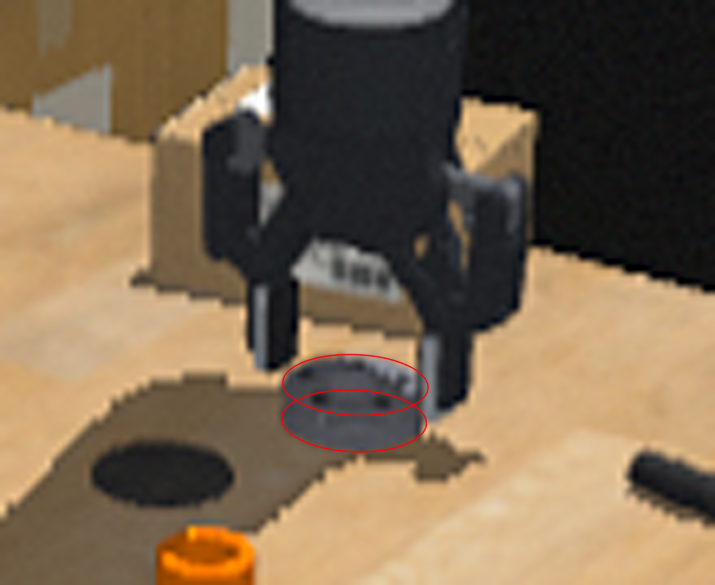

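Run:
```python
from h import *
for z in(0,.005,.01,.015,.02):print(z,((proj("scene",[.668,-.017,z])-[330,180])*6.5).round(0),((proj("scene",[.668,.053,z])-[330,180])*6.5).round(0))
```

```text
0 [[425. 440.]] [[278. 395.]]
0.005 [[425. 429.]] [[278. 384.]]
0.01 [[426. 417.]] [[278. 373.]]
0.015 [[426. 406.]] [[279. 361.]]
0.02 [[427. 394.]] [[279. 350.]]
```

```bash
python3 -m creep '[0,0,0,0,0,-0.45,6.6,0,0,0,0,0,0,6.2,0,0,0,0,0,0,5,0,0,0,0,0,0,5,0,0,0,0,0,0,5,0,0,0,0,0,0,5]' 40; python3 -m creep '[0,0,0,0,0,1,5,0,0,0,0,0,3,5,0,0,0,0,0,4,5,0,0,0,0,0,4,5,0,0,0,0,0,0,5]'
python3 - <<'E'
from ov import *
s=get_state()["tcp_pos"]
x,y,z=s-[0,0,.0177]
shot("pics/v15.png",(330,120,440,230),5.4,[(x,y,z,.029),(x,y,z+.016,.029)])
E
```

```text
time_s: 19.6
tcp_pos: [0.6678, 0.018, 0.0177]
tool_rot: [[-0.0, -1.0, 0.0], [-1.0, 0.0, -0.0], [0.0, -0.0, -1.0]]
wrist_force: [-2.2, -0.6, 5.4]
gripper_width: 0.0567
time_s: 20.1
tcp_pos: [0.672, 0.0184, 0.144]
tool_rot: [[-0.001, -1.0, 0.011], [-1.0, 0.001, 0.001], [-0.001, -0.011, -1.0]]
wrist_force: [-0.7, 0.8, -0.3]
gripper_width: 0.0563
```

View pics/v15.png

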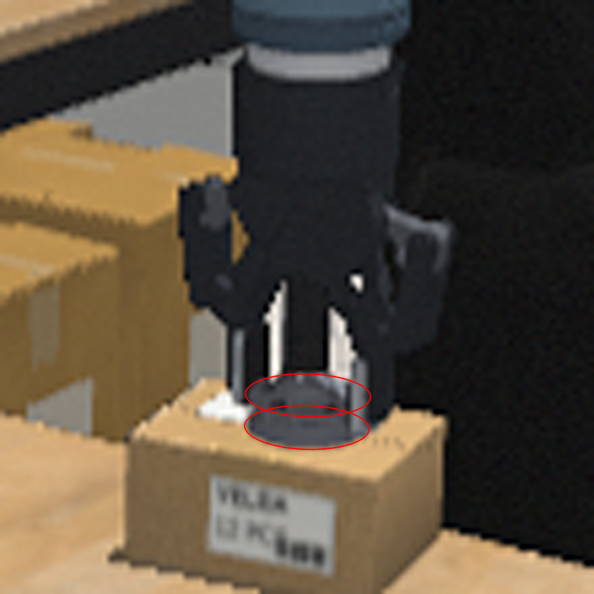

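```bash
python3 -m creep '[0,0,0,0,0,1,5,0,0,0,-2.33,3.43,0,5,0,0,0,-2.33,3.43,0,5,0,0,0,-2.33,3.43,0,5,0,0,0,-2.33,3.43,0,5,0,0,0,-2.33,3.43,0,5,0,0,0,-2.33,3.43,0,5,0,0,0,-2.33,3.43,0,5,0,0,0,-2.3,3.4,0,5,0,0,0,0,0,0,5,0,0,0,0,0,0,5,0,0,0,0,0,0,5]';python3 -m creep '[0,0,0,0,0,0,5]';python3 - <<'E'
from ov import *
s=get_state()["tcp_pos"]
x,y,z=s-[0,0,.0177]
C=[(x,y,z,.029),(x,y,z+.016,.029),(.4818,.2927,.098,.0025)]
shot("pics/v16.png",(210,130,310,260),4.6,C)
E
```

```text
time_s: 21.35
tcp_pos: [0.482, 0.2905, 0.1464]
tool_rot: [[-0.002, -1.0, -0.001], [-1.0, 0.002, -0.002], [0.002, 0.001, -1.0]]
wrist_force: [-0.0, -0.1, -0.6]
gripper_width: 0.0564
time_s: 21.45
tcp_pos: [0.4824, 0.2903, 0.1466]
tool_rot: [[-0.003, -1.0, -0.0], [-1.0, 0.003, -0.001], [0.001, 0.0, -1.0]]
wrist_force: [0.1, -0.2, -0.6]
gripper_width: 0.0562
```

View pics/v16.png

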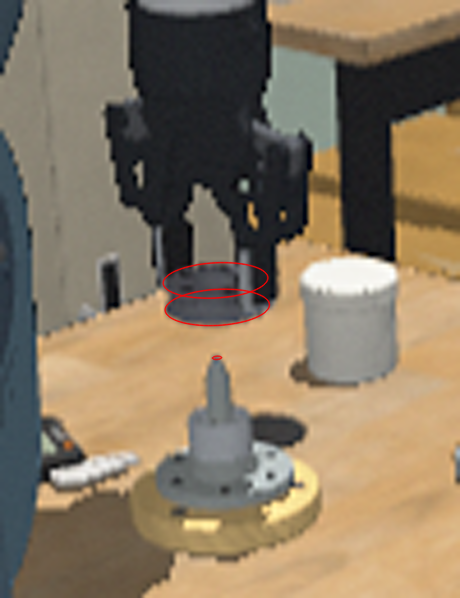

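```bash
python3 -m creep '[0,0,0,-0.03,0.1,-1,5,0,0,0,0,0,-1,5,0,0,0,0,0,-1,5,0,0,0,0,0,-1,5,0,0,0,0,0,-1,5,0,0,0,0,0,-0.5,5,0,0,0,0,0,0,5,0,0,0,0,0,0,5]'
```

```text
time_s: 22.3
tcp_pos: [0.4814, 0.2932, 0.0921]
tool_rot: [[-0.0, -1.0, 0.0], [-1.0, 0.0, 0.0], [-0.0, -0.0, -1.0]]
wrist_force: [-0.1, -0.5, -1.6]
gripper_width: 0.0565
```

```bash
python3 -m creep '[0,0,0,0,0,-0.2,5,0,0,0,0,0,-0.2,5,0,0,0,0,0,-0.2,5,0,0,0,0,0,-0.1,5,0,0,0,0,0,-0.1,5,0,0,0,0,0,0,5,0,0,0,0,0,0,5]'
```

```text
time_s: 23.0
tcp_pos: [0.4813, 0.293, 0.084]
tool_rot: [[-0.0, -1.0, -0.0], [-1.0, 0.0, 0.0], [-0.0, 0.0, -1.0]]
wrist_force: [0.7, -0.3, -0.6]
gripper_width: 0.0564
```

```bash
python3 -m creep '[0,0,0,0,0,-0.1,5,0,0,0,0,0,-0.1,5,0,0,0,0,0,0,5,0,0,0,0,0,-0.1,5,0,0,0,0,0,0,5,0,0,0,0,0,0,5]'
```

```text
time_s: 23.6
tcp_pos: [0.4813, 0.2931, 0.0816]
tool_rot: [[-0.0, -1.0, 0.0], [-1.0, 0.0, -0.0], [0.0, -0.0, -1.0]]
wrist_force: [-2.4, -1.2, 6.0]
gripper_width: 0.0565
```

Contact at the expected 0.0817. Release; fingers open only slightly wider, then up.

```bash
python3 -m creep '[0,0,0,0,0,0.05,6,0,0,0,0,0,0,6.6,0,0,0,0,0,0,7,0,0,0,0,0,0,7,0,0,0,0,0,1,7,0,0,0,0,0,2,7,0,0,0,0,0,2,7,0,0,0,0,0,2,7]'
python3 - <<'E'
from ov import *
x,y,z=.4815,.2928,.064
C=[(x,y,z,.029),(x,y,z+.016,.029)]
shot("pics/v17.png",(215,180,305,250),8,C)
E
```

```text
time_s: 24.4
tcp_pos: [0.4813, 0.2931, 0.1529]
tool_rot: [[-0.0, -1.0, 0.0], [-1.0, 0.0, 0.0], [-0.0, -0.0, -1.0]]
wrist_force: [-0.3, 0.8, 0.1]
gripper_width: 0.0698
```

View pics/v17.png

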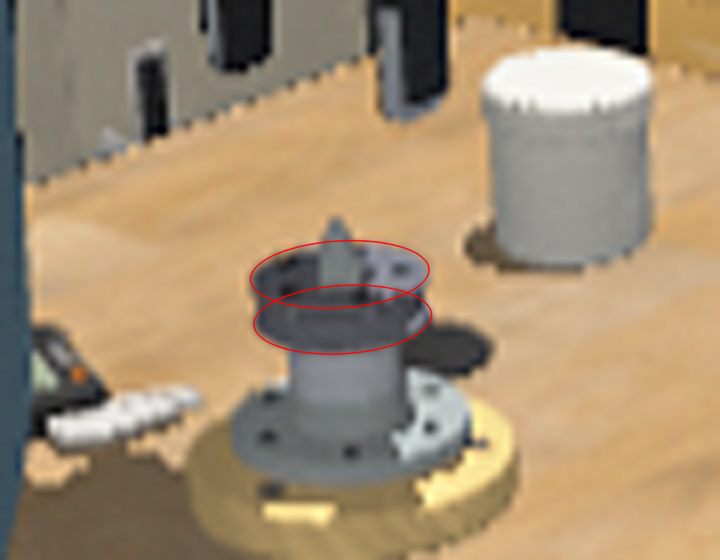

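```bash
python3 -m creep '[0,0,0,3.42,-2.23,0,6.5,0,0,0,3.42,-2.23,0,6.5,0,0,0,3.42,-2.23,0,6.5,0,0,0,3.41,-2.22,0,6.5,0,0,0,0,0,-2,6.5,0,0,0,0,0,-3,6.5,0,0,0,0,0,-2,6.5,0,0,0,0,0,0,6.5,0,0,0,0,0,0,6.5,0,0,0,0,0,0,6.5]' 40; python3 -m creep '[0,0,0,0,0,-2,6.2,0,0,0,0,0,-2,6.2,0,0,0,0,0,-1.6,6.2,0,0,0,0,0,0,6.2,0,0,0,0,0,0,6.2]'
python3 - <<'E'
from ov import *
x,y,z=.6182,.2038,0
shot("pics/v18.png",(270,160,370,250),7,[(x,y,z,.023),(x,y,z+.016,.023)])
E
```

```text
time_s: 25.45
tcp_pos: [0.619, 0.2044, 0.0832]
tool_rot: [[-0.0, -1.0, 0.002], [-1.0, 0.0, 0.001], [-0.001, -0.002, -1.0]]
wrist_force: [0.6, -0.0, 0.2]
gripper_width: 0.0648
time_s: 25.95
tcp_pos: [0.6184, 0.2042, 0.0262]
tool_rot: [[-0.0, -1.0, 0.001], [-1.0, 0.0, 0.0], [-0.0, -0.001, -1.0]]
wrist_force: [0.3, -0.1, 0.9]
gripper_width: 0.0619
```

View pics/v18.png

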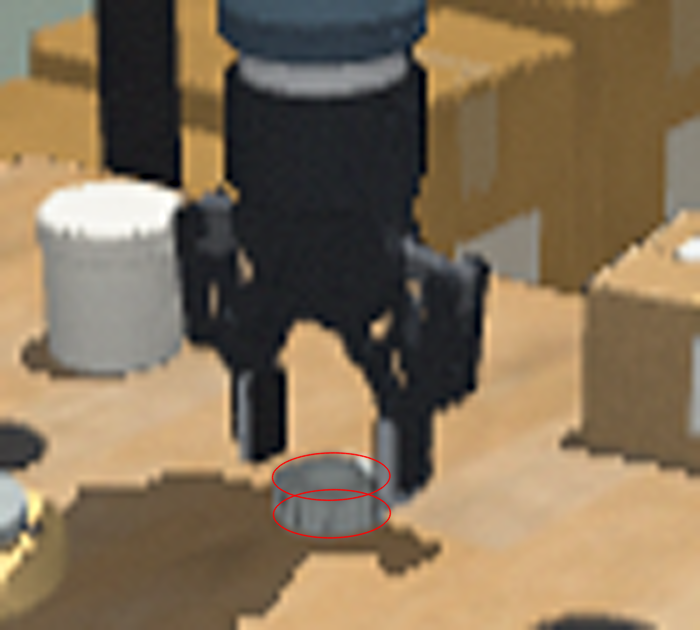

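```bash
python3 -m creep '[0,0,0,0,0,-0.5,5.6,0,0,0,0,0,0,4,0,0,0,0,0,0,4,0,0,0,0,0,0,4,0,0,0,0,0,0,4,0,0,0,0,0,0,4]' 50; python3 -m creep '[0,0,0,0,0,1,4,0,0,0,0,0,3,4,0,0,0,0,0,4,4,0,0,0,0,0,4,4,0,0,0,0,0,0,4,0,0,0,0,0,0,4]'
```

```text
time_s: 26.6
tcp_pos: [0.6184, 0.2041, 0.0212]
tool_rot: [[-0.0, -1.0, 0.001], [-1.0, 0.0, 0.0], [-0.0, -0.001, -1.0]]
wrist_force: [-1.5, -0.9, 6.0]
gripper_width: 0.0432
time_s: 27.2
tcp_pos: [0.6185, 0.204, 0.1418]
tool_rot: [[-0.0, -1.0, 0.002], [-1.0, 0.0, 0.001], [-0.001, -0.002, -1.0]]
wrist_force: [0.0, -0.5, -1.0]
gripper_width: 0.0427
```

```bash
python3 -m creep '[0,0,0,0,0,1,4,0,0,0,-3.42,2.23,0,4,0,0,0,-3.42,2.23,0,4,0,0,0,-3.42,2.23,0,4,0,0,0,-3.41,2.2,0,4,0,0,0,0,0,0,4,0,0,0,0,0,0,4,0,0,0,0,0,0,4,0,0,0,0,0,0,4]';python3 - <<'E'
from ov import *
s=get_state()["tcp_pos"]
x,y,z=s-[0,0,.0212]
C=[(x,y,z,.023),(x,y,z+.016,.023),(.4818,.2927,.098,.0025)]
shot("pics/v19.png",(210,130,310,260),4.6,C)
E
```

```text
time_s: 28.1
tcp_pos: [0.4823, 0.2916, 0.1502]
tool_rot: [[-0.002, -1.0, -0.0], [-1.0, 0.002, -0.001], [0.001, 0.0, -1.0]]
wrist_force: [0.3, -0.2, -1.4]
gripper_width: 0.0433
```

View pics/v19.png

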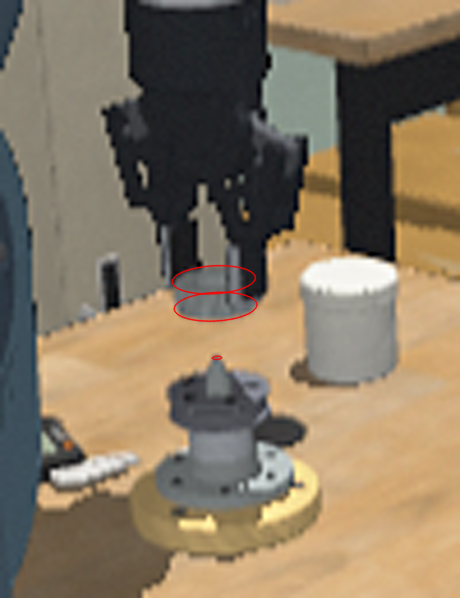

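```bash
python3 -m creep '[0,0,0,0,0,-1,4,0,0,0,0,0,-1,4,0,0,0,0,0,-1,4,0,0,0,0,0,-0.7,4,0,0,0,0,0,-0.4,4,0,0,0,0,0,0,4,0,0,0,0,0,0,4]';python3 -m creep '[0,0,0,0,0,-0.2,4,0,0,0,0,0,-0.2,4,0,0,0,0,0,-0.1,4,0,0,0,0,0,-0.1,4,0,0,0,0,0,0,4,0,0,0,0,0,0,4]'
```

```text
time_s: 28.85
tcp_pos: [0.4814, 0.293, 0.1096]
tool_rot: [[-0.0, -1.0, 0.0], [-1.0, 0.0, 0.0], [-0.0, -0.0, -1.0]]
wrist_force: [0.2, -0.8, -1.6]
gripper_width: 0.0429
time_s: 29.45
tcp_pos: [0.4813, 0.2929, 0.1035]
tool_rot: [[-0.0, -1.0, -0.0], [-1.0, 0.0, 0.0], [-0.0, 0.0, -1.0]]
wrist_force: [0.2, -0.5, -1.7]
gripper_width: 0.0432
```

```bash
python3 -m creep '[0,0,0,0,0,-0.1,4,0,0,0,0,0,-0.1,4,0,0,0,0,0,0,4,0,0,0,0,0,-0.1,4,0,0,0,0,0,0,4,0,0,0,0,0,0,4]'
```

```text
time_s: 30.05
tcp_pos: [0.4814, 0.2929, 0.1011]
tool_rot: [[-0.0, -1.0, 0.0], [-1.0, 0.0, -0.0], [0.0, -0.0, -1.0]]
wrist_force: [-2.3, -1.8, 5.5]
gripper_width: 0.0433
```

```bash
python3 -m creep '[0,0,0,0,0,0.05,4.6,0,0,0,0,0,0,5.2,0,0,0,0,0,0,6,0,0,0,0,0,0,6,0,0,0,0,0,1,6,0,0,0,0,0,2,6,0,0,0,0,0,4,6,0,0,0,0,0,4,6]'; python3 -m creep '[0,0,0,0.5,-4.5,0,6,0,0,0,0.5,-4.5,0,6,0,0,0,0.5,-4.5,0,6,0,0,0,0.5,-4.5,0,6,0,0,0,0,-4.5,0,6,0,0,0,0,-4.5,0,6,0,0,0,0,0,0,6,0,0,0,0,0,0,6,0,0,0,0,0,0,6]'
python3 - <<'E'
from ov import *
x,y=.4815,.2929
C=[(x,y,.08,.023),(x,y,.096,.023)]
shot("pics/v20.png",(215,180,305,250),5.3,C)
shot("pics/v20t.png",(220,240,340,340),5.3,[])
cv2.imwrite("pics/top_end.png",camera("top")[:,:,::-1])
a=cv2.imread("pics/v20.png");b=cv2.imread("pics/top_end.png")[235:335,215:315];b=cv2.resize(b,(a.shape[0],a.shape[0]),interpolation=cv2.INTER_CUBIC)
cv2.imwrite("pics/v21.png",cv2.resize(np.hstack([a,b]),None,fx=.93,fy=.93))
E
```

```text
time_s: 30.85
tcp_pos: [0.4808, 0.2926, 0.2125]
tool_rot: [[0.0, -1.0, -0.001], [-1.0, -0.0, -0.0], [0.0, 0.001, -1.0]]
wrist_force: [0.9, 0.4, -0.5]
gripper_width: 0.0601
time_s: 31.75
tcp_pos: [0.5014, 0.0242, 0.2115]
tool_rot: [[0.001, -1.0, 0.001], [-1.0, -0.001, 0.001], [-0.001, -0.001, -1.0]]
wrist_force: [0.2, -0.3, -0.7]
gripper_width: 0.0602
```

View pics/v21.png

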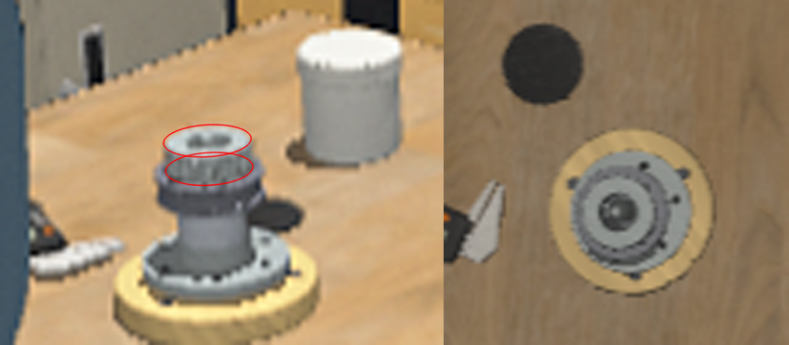

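View pics/top_end.png

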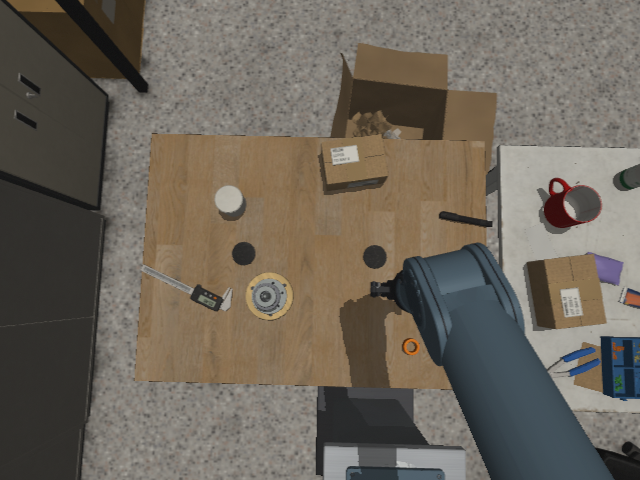

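```bash
python3 -c "
from workcell import *
s=get_state();print(s['wrist_force'],s['dq'].round(3));print(sign_off())"
```

```text
[-0.7803759  -0.40969467  0.23324519] [ 0.001  0.002  0.005  0.002  0.002 -0.002  0.002]
the job is handed in; nothing more can be done
None
```

The idler is assembled on the spindle in the order asked: flange with its hub up, then the sleeve, the grooved pulley, and the knurled collar on top. I lowered each part until the wrist force showed contact and only then let go. The job was handed in at about 32 s of the 109 s allowed.

**Stack:** in the scene view the outlines drawn at the expected height for each part matched the picture, with the collar's top at 96 mm. The final top view shows the parts roughly centred on the spindle. Contact came within about 1 mm of the calculated height each time; the flange stopped about 1 mm early, but its outline fitted the seat after release.

**Surroundings:** the carton, jar, caliper and marker appear in the same places as at the start in the top view. In that view the arm hid all but one of the orange look-alikes. I never gripped them, but I did not check them again at the end.

**Robot:** it was clear of everything and at rest when I handed in. The highest wrist force I read was about 18 N, when pressing the flange onto the seat.

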